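Hold open the cooled spark trap

ROBOT

A 7-joint arm with a two-finger parallel gripper is mounted at the origin on the work surface. World frame = base frame: x ahead of the robot, y to its left, z up, the work surface at z = 0. Lengths are in m, angles in rad, forces in N, time in s.
With the tool pointing down it reaches from about 0.425 to 0.95 m from the base axis. Payload 4.7 kg.
Tool frame: the origin (TCP) lies between the finger pads; the fingertips stand 25 mm ahead of it and the grasp point (between the pads) lies 6 mm ahead of it; z points along the fingers, y is the line along which they close (so a half turn about z gives the same grasp; the last joint's range is limited). The gripper opens to 85 mm and grips with 20 to 120 N. Pads are 22 mm wide; open, the fingers measure 114 mm over their backs; the gripper's body (76 mm by 85 mm) begins 54 mm behind the grasp point. The pads swing forward as they close: fully open they stand 13 mm farther back than shut.
Start: joints at [1.306, 0.469, -0.049, 1.532, 0.024, 1.141, -0.082], TCP at [0.158, -0.656, 0.256] pointing down, gripper open.
Joint ranges: [-2.59, 2.59], [-0.33, 1.99], [-1.39, 1.29], [0.1, 2.45], [-1.04, 4.18], [0.21, 1.99], [-2.66, 2.66]. Speed limits (rad/s): [2.57, 2.57, 3.14, 3.14, 3.14, 3.14, 3.14].

INTERFACE

Orientations are given as a 3x3 rotation matrix whose columns are the frame's x, y, z axes.
In Python, from rig import * gives the robot as it stands. Calls block until the motion is done:
- movep(position, orientation): joint-space move of the TCP to a pose.
- move_l(position, attitude=None, feed=0.15, until_force=None): straight line of the TCP; attitude=None keeps the orientation; feed is the mean speed in m/s. With until_force (N) it stops when the force on the tool has changed by that much, and returns True; else False.
- move_joints(angles): joint-space move.
- command_gripper(opening, newtons=None): finger opening in m; newtons is the grip in N (None keeps the last); returns when the fingers have stopped.
- sleep(seconds).
- inverse_kinematics(position, orientation): joint angles nearest the present ones, or None.
- sense(): the state.
- camera(name): name is "side" or "top"; returns (picture, depth): 400x640x3 uint8, red, green, blue; 400x640 float32, m along the optical axis (not along the pixel's ray), 0 where there is no reading.
- camera_params(name): a dict with "K" (3x3 intrinsics, pixels), "position" and "rotation" of the camera in the world. Camera axes: x right, y down, z forward; pixel columns grow to the right and rows downward; lengths in m; the calibration is good to about 2 mm. A picture is of the moment at which its call begins. camera_params takes no time and is no camera call.
A pose or a line that the arm cannot do raises Unreachable and nothing moves.
- finish_job(): hands the job in; it is judged then, once.
The state is a dict: "time_s": time; "joint_pos": joint angles; "qd": joint speeds; "joint_efforts": joint torques, N m; "position": TCP position; "tcp_rot": TCP orientation; "wrist_force": force on the tool from outside, world axes, zero at the start; "ft_torque": the same for the moment, N m; "finger_gap": finger opening in m; "gripper_force": force on a finger pad.
Only numpy, scipy, OpenCV 4.12 (cv2) and the standard library are available. Lean on these libraries where they do the work, as an engineer would, in place of code of your own. Each camera call takes 0.05 s, during which the arm holds its last target. There are 200 camera calls.

TASK

Two identical spark traps with spring-shut lids stand on the grinding bench; the green marker standing close beside one of them shows that it has cooled, the red marker that the other is still hot. Lift the lid of the cooled trap by its black handle bar to 60 degrees from shut, within 5 degrees, and finish while still holding it steady there in the gripper so that a workmate can clean the trap out. Leave the hot trap's lid shut and do not move the markers or anything else lying on the bench.

Things in the scene. Friction and masses are not known exactly. Their poses are not given: they have to be found in the camera images.
- trap_a: spark trap A: the one on the robot's left, a mint-green steel box fixed to the bench, 180 deep (its x) x 200 wide (its y) x 120 high, under a steel lid (top at 127 mm). Origin: centre of its underside. x points from the front (handle side, facing roughly towards the robot) to the back (hinge side), y to its left, z up.
- trap_b: spark trap B: the one on the robot's right, a mint-green steel box fixed to the bench, 180 deep (its x) x 200 wide (its y) x 120 high, under a steel lid (top at 127 mm). Origin: centre of its underside. x points from the front (handle side, facing roughly towards the robot) to the back (hinge side), y to its left, z up.
- lid_a (a joint): opening angle of the sprung lid of trap_a, rad: 0 = shut, lying level on the box, 1.047 = 60 degrees; grows as the handle edge swings up about the hinge on the far edge; stop at 1.9. The lid (0.3 to 0.5 kg) springs and falls shut from any angle when let go: about 3 N, square to the lid, at the handle holds it, all the way round.
- lid_b (a joint): opening angle of the sprung lid of trap_b, rad: 0 = shut, lying level on the box, 1.047 = 60 degrees; grows as the handle edge swings up about the hinge on the far edge; stop at 1.9. The lid (0.3 to 0.5 kg) springs and falls shut from any angle when let go: about 3 N, square to the lid, at the handle holds it, all the way round.
- handle_a (a point): centre of the black handle bar of trap_a's lid: round, 18 mm thick, 50 mm long along the trap's y, on a 16 mm wide stem sticking out level from mid-front of the lid. 220 mm from the hinge line, 124.5 mm above the bench when shut, 22 mm clear of the lid's edge. Turns with the lid. Pinched on its flat ends (50 mm, along y) it pivots between the fingers as the lid swings.
- handle_b (a point): centre of the black handle bar of trap_b's lid: round, 18 mm thick, 50 mm long along the trap's y, on a 16 mm wide stem sticking out level from mid-front of the lid. 220 mm from the hinge line, 124.5 mm above the bench when shut, 22 mm clear of the lid's edge. Turns with the lid. Pinched on its flat ends (50 mm, along y) it pivots between the fingers as the lid swings.
- hinge_a (a point): point on the hinge line of trap_a's lid at mid-width, level with the handle bar's centre when shut; the hinge line runs along the trap's y. Its axes turn with the lid.
- hinge_b (a point): point on the hinge line of trap_b's lid at mid-width, level with the handle bar's centre when shut; the hinge line runs along the trap's y. Its axes turn with the lid.
- green_marker: loose green marker: a round foot 56 mm across with an upright 48 mm disc on a stem, 139 mm high in all; origin under the foot. Stands 150 to 185 mm from the centre of the cooled trap, beside its outer side wall (over 300 mm from the other trap's centre). Not to be moved.
- red_marker: loose red marker of the same shape, likewise beside the outer wall of the trap that is still hot. Not to be moved.
- blade_blank: loose flat steel knife blank, 220 x 32 x 5 mm, on the bench in front of the robot; origin under it. Bystander.
- hammer: loose hammer lying at the right of the traps; bystander.
- spray_can: loose steel can with a yellow label, 52 mm across, 150 mm high, at the right; origin under it. Bystander.
- red_pot: loose terracotta pot, 90 mm across, 80 mm high, at the left; origin under it. Bystander.
- wrench: loose wrench lying at the left of the traps; bystander.
- dressing_stick: loose wooden block 30 x 30 x 100 mm standing upright behind the gap between the traps; origin under it. Bystander.

How it is judged:
By the outcome, as a careful person would: the job done as asked, in the order asked, and still so for the second after the job is handed in, while the arm keeps its last pose, push and grip.
It also fails if it takes over 43 s, if anything falls off the work surface, if the arm or the gripper's body presses on something with over 40 N, if the wrist force passes 120 N, or if a joint passes its speed limit or range.

## Working session

There is one attempt and no reset: what is moved stays moved. The work goes in short steps, each a Python script; the robot and the scene stay as the last script left them, time stands still between calls to the robot, and variables do not carry over. Pictures are saved under pics/ and viewed, at most 10 in all, crops included, and the job is handed in when it is done.

```bash
mkdir -p pics; python3 - <<'E'
from rig import *
import cv2,numpy as np
for n in ("top","side"):
    p,d=camera(n); cv2.imwrite(f"pics/{n}1.png",p[:,:,::-1]); np.save(f"pics/{n}1.npy",d)
    c=camera_params(n); print(n,c["K"],c["position"],c["rotation"])
s=sense();print(s["time_s"],s["position"],s["tcp_rot"],s["finger_gap"])
E
```

```text
top [[375.21683169   0.         321.58101303]
 [  0.         375.21683169 196.08153696]
 [  0.           0.           1.        ]] [ 0.36460836 -0.00754088  1.25566471] [[ 0.01202268 -0.97972084  0.20000631]
 [-0.99992719 -0.01157349  0.00341497]
 [-0.00103094 -0.20003281 -0.97978866]]
side [[469.26425876   0.         320.03599326]
 [  0.         469.26425876 197.67050217]
 [  0.           0.           1.        ]] [-0.87526125  0.27894471  1.15524466] [[-0.18336631 -0.56272753  0.80604871]
 [-0.98304411  0.10409751 -0.15095692]
 [ 0.00103995 -0.82006185 -0.57227395]]
0.1 [ 0.15758222 -0.65585656  0.2553503 ] [[ 9.72340332e-01  2.33568129e-01 -4.56095135e-04]
 [ 2.33568571e-01 -9.72338797e-01  1.72814088e-03]
 [-3.98403635e-05 -1.78687056e-03 -9.99998403e-01]] 0.0851790766147481
```

View pics/top1.png

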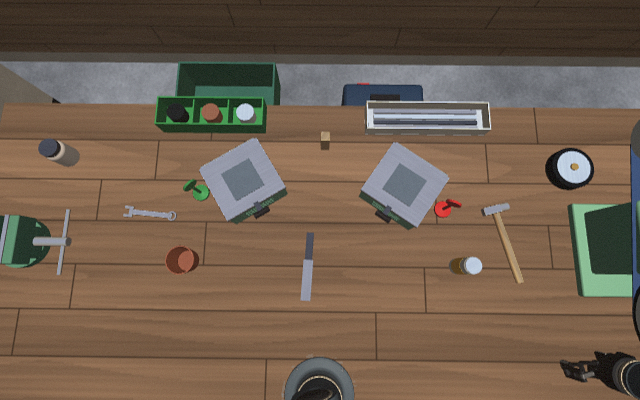

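View pics/side1.png

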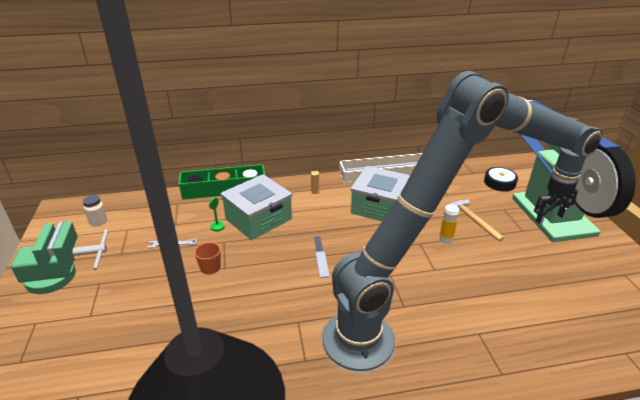

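The top view shows the green marker at about (197,190), beside the left trap, A (lid about (243,180), handle about (262,212)). The red marker at (445,208) is beside B. Next I'll measure A.

```bash
cat > h.py <<'E'
from rig import *
import cv2,numpy as np
def cloud(n,d):
    c=camera_params(n);K=c["K"];v,u=np.indices(d.shape)
    P=np.stack([(u-K[0][2])/K[0][0]*d,(v-K[1][2])/K[1][1]*d,d],-1)
    return P@np.array(c["rotation"]).T+np.array(c["position"])
E
python3 - <<'E'
from h import *
for n,(x0,x1,y0,y1) in {"top":(180,300,130,230),"side":(200,310,165,245)}.items():
    d=np.load(f"pics/{n}1.npy");p=cv2.imread(f"pics/{n}1.png");P=cloud(n,d)
    m=np.zeros(d.shape,bool);m[y0:y1,x0:x1]=1
    lid=m&(abs(P[...,2]-.127)<.012)&(p.min(2)>75)
    k,lab,st,_=cv2.connectedComponentsWithStats(lid.astype(np.uint8));i=1+st[1:,4].argmax()
    L=P[lab==i]; print(n,len(L),np.median(L[:,2]),cv2.minAreaRect((L[:,:2]*1000).astype(np.float32)))
    r=cv2.boxPoints(cv2.minAreaRect((L[:,:2]*1000).astype(np.float32)));print(r)
    hb=m&(abs(P[...,2]-.128)<.02)&(p.max(2)<60)
    v,u=np.nonzero(hb);print("handle",len(u),P[hb].mean(0),u.mean(),v.mean(),P[hb].min(0),P[hb].max(0))
    q=p.astype(int);g=m&(q[...,1]>q[...,2]+60)&(q[...,1]>q[...,0]+60)
    print("green",g.sum(),P[g].min(0),P[g].max(0))
    cv2.imwrite(f"pics/{n}crop.png",cv2.resize(p[y0:y1,x0:x1],None,fx=5,fy=5,interpolation=cv2.INTER_CUBIC))
E
```

```text
top 4021 0.12772310583220525 ((643.5032958984375, 242.50787353515625), (214.02017211914062, 205.69662475585938), 31.81722068786621)
[[498.35037 273.48468]
 [606.79596  98.69722]
 [788.65625 211.53107]
 [680.21063 386.31854]]
handle 116 [0.56332357 0.2360014  0.12880479] 243.24137931034483 205.35344827586206 [0.52416799 0.15596429 0.10992541] [0.64101194 0.41954887 0.13837148]
green 158 [0.60297875 0.38324314 0.00543056] [0.65296472 0.43428453 0.1410117 ]
side 1631 0.12840627988342668 ((640.1814575195312, 239.9821319580078), (222.4933624267578, 211.74305725097656), 31.50004005432129)
[[490.0103   272.1261  ]
 [600.64594   91.585556]
 [790.3526   207.83817 ]
 [679.717    388.37872 ]]
handle 49 [0.53523691 0.18137484 0.12953269] 275.81632653061223 207.73469387755102 [0.51790509 0.15721394 0.11819687] [0.55206428 0.20338438 0.13815527]
green 325 [-0.87526125  0.19883997  0.00479147] [0.95133819 0.47297047 1.15524466]
```

View pics/topcrop.png

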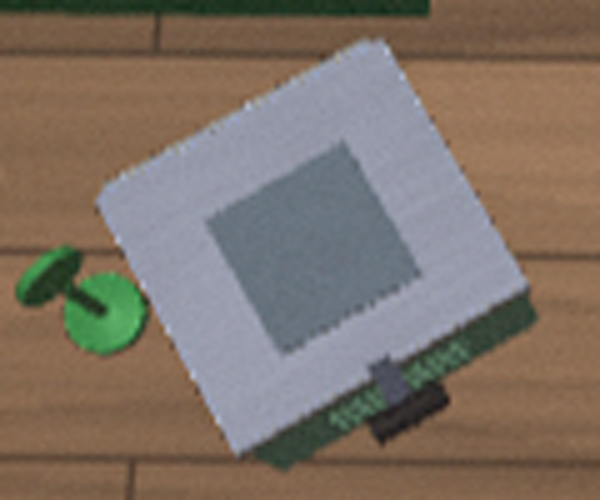

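The crop shows lid corners at about (375,40), (98,200), (240,455) and (530,288), and the handle bar centred near (410,412). I'll intersect those rays with the known heights.

```bash
python3 - <<'E'
from h import *
c=camera_params("top");K=np.array(c["K"]);R=np.array(c["rotation"]);t=np.array(c["position"])
def ray(u,v,z):
    d=R@np.linalg.solve(K,[180+u/5-.4,130+v/5-.4,1]);return t+d*(z-t[2])/d[2]
C=[ray(*q,.127) for q in [(377,40),(98,200),(240,455),(530,288)]]
BR,BL,FL,FR=C
e=[BR-FR,BL-FL,FR-FL,BR-BL];print([np.linalg.norm(x) for x in e],[np.degrees(np.arctan2(x[1],x[0])) for x in e])
print("ctr",np.mean(C,0),"front mid",(FL+FR)/2,"back mid",(BL+BR)/2,"handle",ray(410,413,.130))
import cv2
P=cloud("top",np.load("pics/top1.npy"));p=cv2.imread("pics/top1.png")
hb=np.zeros(p.shape[:2],bool);hb[200:222,250:274]=1
hb&=(p.max(2)<58)&(abs(P[...,2]-.13)<.012);Q=P[hb]
print(len(Q),Q.mean(0),cv2.minAreaRect((Q[:,:2]*1000).astype(np.float32)))
E
```

```text
[np.float64(0.18991597429791768), np.float64(0.1869334102856539), np.float64(0.2024135919933738), np.float64(0.19998977597827244)] [np.float64(32.516734931867084), np.float64(31.782842776930195), np.float64(-58.4711734319984), np.float64(-57.62421861134651)]
ctr [0.64849704 0.24413695 0.127     ] front mid [0.56873541 0.1940003  0.127     ] back mid [0.72825867 0.29427361 0.127     ] handle [0.54230342 0.1778604  0.13      ]
82 [0.54259291 0.17824254 0.13183836] ((543.3748168945312, 179.1912841796875), (17.33066749572754, 47.43583297729492), 31.70246696472168)
```

```bash
cat >> h.py <<'E'
a=np.radians(32.0);X=np.array([np.cos(a),np.sin(a),0]);Y=np.array([np.sin(a),-np.cos(a),0]);Z=np.array([0,0,-1.])
R0=np.column_stack([X,Y,Z]);H0=np.array([.5425,.178,.1245]);HG=H0+.22*X
OFF=np.array([0,0,.008])   # TCP above bar centre
def hp(t): return HG+.22*(-np.cos(t)*X+np.sin(t)*np.array([0,0,1.]))
E
python3 - <<'E'
from h import *
s=sense();print(inverse_kinematics(H0+OFF+[0,0,.17],R0))
move_l(np.array(s["position"])+[0,0,.12],feed=.3)
movep(H0+OFF+[0,0,.17],R0)
print(sense()["joint_pos"],sense()["time_s"])
move_l(H0+OFF+[0,0,.06],R0,feed=.2)
print(move_l(H0+OFF,R0,feed=.06,until_force=8))
s=sense();print(s["time_s"],s["position"],s["wrist_force"])
for n in ("top","side"):
    p,d=camera(n);cv2.imwrite(f"pics/{n}2.png",p[:,:,::-1])
p=cv2.imread("pics/side2.png")[140:240,200:330];cv2.imwrite("pics/side2c.png",cv2.resize(p,None,fx=5,fy=5,interpolation=cv2.INTER_CUBIC))
E
```

```text
[ 0.39042818  0.45197844 -1.06269203  1.6861499   0.41368292  1.25074555
 -1.77561509]
[ 0.38161754  0.44497758 -1.04458839  1.68633884  0.40378419  1.24660498
 -1.76668908] 3.875
False
5.725 [0.54274781 0.17823544 0.13290676] [ 0.18713318  0.22511447 -0.0484826 ]
```

View pics/side2c.png

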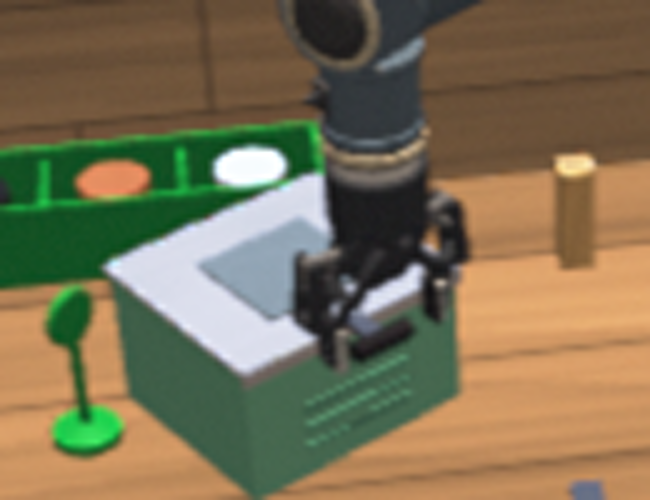

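The fingers straddle the bar (crop about (382,338)), with the tips at (340,350) and (437,290). Closing now, then lifting partway.

```bash
python3 - <<'E'
from h import *
command_gripper(.04,50)
s=sense();print(s["time_s"],s["finger_gap"],s["gripper_force"],s["wrist_force"],s["position"])
print(inverse_kinematics(hp(1.047)+OFF,R0))
if s["finger_gap"]>.045:
    for t in np.radians([5,10,15]):
        move_l(hp(t)+OFF,R0,feed=.06)
        s=sense();print(np.degrees(t),s["finger_gap"],s["gripper_force"],s["wrist_force"],s["position"])
for n in ("top","side"):
    p,d=camera(n);cv2.imwrite(f"pics/{n}3.png",p[:,:,::-1])
p=cv2.imread("pics/side3.png")[140:240,200:330];cv2.imwrite("pics/side3c.png",cv2.resize(p,None,fx=5,fy=5,interpolation=cv2.INTER_CUBIC))
E
```

```text
6.25 0.04869962348482476 54.534292817115784 [-4.5240885   3.35178392  4.3082187 ] [0.54126962 0.18010457 0.13318046]
[ 0.17232055  0.60065991 -0.9612193   1.40085454  0.49046156  1.3904217
 -1.80384128]
5.0 0.04884386933402063 53.42356860637665 [-1.10376321  6.94828569 -5.43257426] [0.54236308 0.18075851 0.15142441]
10.0 0.049001007196707136 52.85818576812744 [ 0.72296866  6.97355422 -5.22398761] [0.54492557 0.18231066 0.17056056]
14.999999999999998 0.048621123486238704 52.619399428367615 [ 1.47453453  8.06880683 -5.54774642] [0.54866568 0.18464161 0.18919533]
```

View pics/side3c.png

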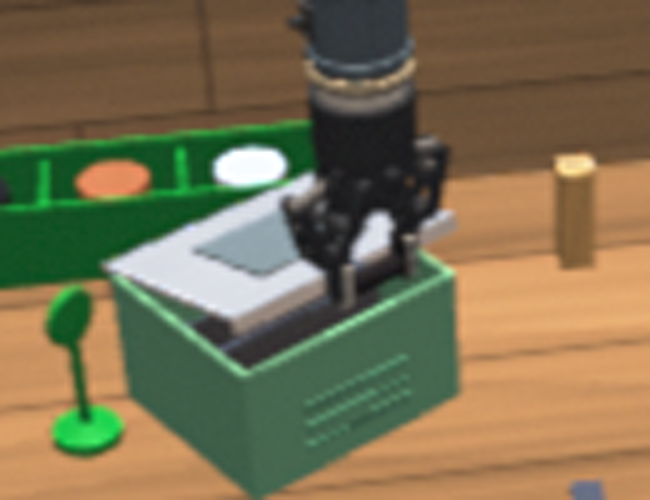

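The lid is rising in the grip, with a small sideways offset to trim by about 2 mm. Continuing to 60°, then I'll measure the lid plane.

```bash
sed -i 's/^OFF=.*/OFF=np.array([0,0,.008])-.002*Y/' h.py; python3 - <<'E'
from h import *
for t in np.radians([20,26,32,38,44,50,55,60]):
    move_l(hp(t)+OFF,R0,feed=.07)
    s=sense();print(round(np.degrees(t)),s["finger_gap"],s["wrist_force"])
sleep(.5);s=sense();P=np.array(s["position"])-[0,0,.008]-HG
print(s["time_s"],s["position"],"angle from TCP",np.degrees(np.arctan2(P[2],-P@X)),np.hypot(P[2],P@X),s["wrist_force"])
for n in ("top","side"):
    p,d=camera(n);cv2.imwrite(f"pics/{n}4.png",p[:,:,::-1]);C=cloud(n,d)-HG
    b=np.array([-(C@X)[...,None],(C@Y)[...,None],C[...,2:]])[...,0]
    ang=np.degrees(np.arctan2(b[2],b[0]));r=np.hypot(b[0],b[2])
    m=(abs(b[1])>.055)&(abs(b[1])<.095)&(r>.04)&(r<.18)&(b[2]>.02)&(abs(ang-60)<20)
    Q=C[m]; print(n,m.sum(),np.median(ang[m]))
    if m.sum()>30:
        c=Q.mean(0);D=np.abs((Q-c)@np.linalg.svd(Q-c)[2][2]);Q=Q[D<.005]
        nn=np.linalg.svd(Q-Q.mean(0))[2][2];nn*=np.sign(nn[2]);print("lid plane angle",np.degrees(np.arccos(nn[2])),nn)
p=cv2.imread("pics/side4.png")[100:240,170:350];cv2.imwrite("pics/side4c.png",cv2.resize(p,None,fx=4,fy=4))
E
```

```text
20 0.048745228824271666 [ 3.78134672  5.17531156 -6.69491664]
26 0.04859235634690198 [ 4.91928054  5.83872336 -8.31339789]
32 0.04857631668608962 [ 4.35214763  6.41587186 -9.05724223]
38 0.0489664727727518 [  3.97711453   4.48428016 -10.4709314 ]
44 0.04879455429030276 [  3.72251007   4.73340442 -10.99384673]
50 0.04873728376799465 [  3.3085363    4.13400646 -12.51349179]
55 0.04867684217689356 [  2.75209073   4.5595042  -13.11718058]
60 0.04816892760407157 [  2.02174408   3.73182519 -13.92034489]
11.9 [0.6346718  0.23786876 0.32247019] angle from TCP 59.90307009388477 0.21957346453575882 [  2.47733193   4.43416845 -15.75590148]
top 113 59.8017102283985
lid plane angle 57.40021606177082 [0.7162754  0.44348508 0.53876761]
side 225 57.66087414706541
lid plane angle 57.13567095140981 [0.71600587 0.43916377 0.54265162]
```

View pics/side4c.png

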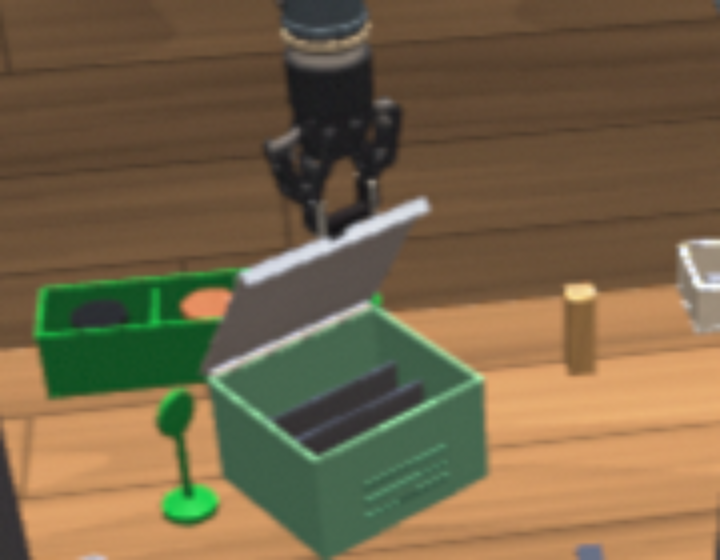

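Both views put the lid plane at about 57°, with the bar held at crop (345,220). There is also some outward pull of about 14 N. I'll trim by +2.6° and ease the radius by 2 mm.

```bash
python3 - <<'E'
from h import *
t=np.radians(62.6)
move_l(HG+(hp(t)-HG)*(.218/.22)+OFF,R0,feed=.03)
sleep(.7);s=sense();print(s["time_s"],s["position"],s["finger_gap"],s["gripper_force"],s["wrist_force"])
for n in ("top","side"):
    p,d=camera(n);cv2.imwrite(f"pics/{n}5.png",p[:,:,::-1]);C=cloud(n,d)-HG
    b=np.stack([-(C@X),C@Y,C[...,2]])
    ang=np.degrees(np.arctan2(b[2],b[0]));r=np.hypot(b[0],b[2])
    m=(abs(b[1])>.055)&(abs(b[1])<.095)&(r>.04)&(r<.18)&(b[2]>.02)&(abs(ang-60)<20)
    Q=C[m];c=Q.mean(0);D=np.abs((Q-c)@np.linalg.svd(Q-c)[2][2]);Q=Q[D<.005]
    nn=np.linalg.svd(Q-Q.mean(0))[2][2];print(n,len(Q),np.degrees(np.arccos(abs(nn[2]))),np.median(ang[m]))
E
```

```text
13.1917 [0.6426438  0.24285626 0.32740147] 0.04865650865469504 55.40534555912018 [-4.77588569 -2.32940134  1.53855135]
top 89 59.96138599605347 62.419352816613454
side 252 59.553445905783875 60.39564946374888
```

View pics/top5.png

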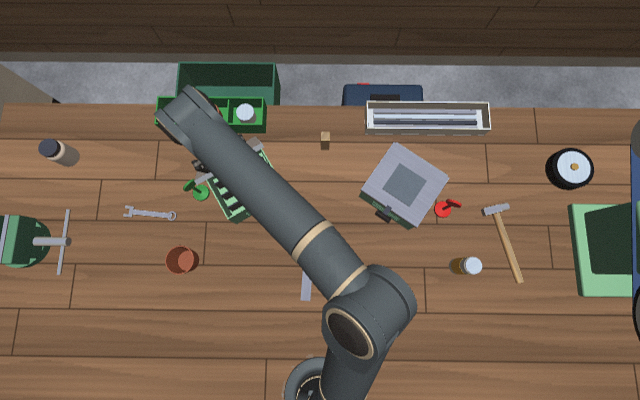

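The plane fits now give 59.6° and 60.0°, and the wrist force is small. In the top view the markers at (197,190) and (445,208) and the other visible items are where they were, and trap B is still shut. Handing in.

```bash
python3 -c "
from rig import *
print(finish_job())"
```

```text
the job is handed in; nothing more can be done
None
```

I lifted the cooled trap's lid (trap A, beside the green marker) to about 60° (59.6° and 60.0° from the two cameras) and handed the job in at about 13 s with the gripper still holding it; trap B's lid is shut and the last pictures show no marker or other bench item moved.

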